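# Put the soap set together on the turntable

### The arm

A 6-joint arm with a two-finger parallel gripper is mounted at the origin on the work surface. World frame = base frame: x ahead of the robot, y to its left, z up, the work surface at z = 0. Lengths are in m, angles in rad, forces in N, time in s.
With the tool pointing down it reaches from about 0.4 to 0.825 m from the base axis. Payload 7 kg.
Tool frame: the origin (TCP) lies at the very end of the fingers, on their centre line; the grasp point (between the pads) lies 19 mm behind it; z points along the fingers, y is the line along which they close (so a half turn about z gives the same grasp; the last joint's range is limited). The gripper opens to 88 mm and grips with 3 to 60 N. Pads are 19 mm wide; open, the fingers measure 130 mm over their backs; the gripper's body (78 mm by 193 mm) begins 47 mm behind the grasp point.
Start: joints at [-0.831, 0.359, 0.012, 0, -1.224, -0.288], TCP at [0.295, -0.607, 0.227] pointing down, gripper open.
Joint ranges: [-3.07, 3.07], [-1.43, 2.12], [-1.02, 1.25], [-3.03, 1.67], [-3.05, -0], [-3.03, 3.03]. Speed limits (rad/s): [2.39, 2.39, 3.01, 3.14, 3.14, 3.14].

### API

Orientations are given as [roll, pitch, yaw] about the fixed x, y, z axes, in that order (R = Rz(yaw) Ry(pitch) Rx(roll)).
In Python, from station import arm, grab_frame gives the robot as it stands.
- The arm moves only by the tool jog_arm, never from a script. Its argument "deltas" is a list that holds one entry, the list of rows, each a list of 4 numbers: the shift along the tool's x, y, z in units of 60 mm (1.0 is 60 mm), then the turn about the tool's z in units of 5 degrees (1.0 is 5 degrees). A call has 1 to 8 rows; each row is the pose to reach, as a shift and turn from the pose commanded when the call began, along the tool's axes at that moment; what a row does not reach only later rows make up. A row lasts 1/8 s, in which the tool goes at most 62.5 mm and 10.7 degrees, less where a joint would pass 70% of its speed; a pose out of reach is approached as far as the arm can. A call with a gripper value outside its range is refused whole. "grip" is the finger opening in mm, from 0 to 87.6, set as the call begins (left out, the last holds). The fingers move at their own pace and stop on an object; "squeeze" is the grip in N (left out, the last holds). Time passes only in rows, so rows that repeat a pose let the fingers close. It gives the time, the measured TCP pose, the force, the opening and the grip force at its end, in the units of the state.
- arm.get_state(): the state, without advancing time (a new reading comes with each control period).
- grab_frame(name): name is "side" or "top"; returns a dict with "img" (384x512x3 uint8, red, green, blue), "vfov" (degrees; the focal length in pixels is half the picture's height over the tangent of half this angle, whatever the lens; pixels are square), "cx", "cy" (the principal point, pixels), "dist_coeffs" ([k1, k2, p1, p2, k3] as OpenCV has them; the pictures are not rectified), "xyz" and "rotation" of the camera in the world. Camera axes: x right, y down, z forward; pixel columns grow to the right and rows downward; lengths in m; the calibration is good to about 2 mm. A picture is of the moment at which its call begins. There is no depth.
- arm.job_done(): hands the job in; it is judged then, once.
The state is a dict: "t": time; "q": joint angles; "qd": joint speeds; "joint_efforts": joint torques, N m; "eef_pos": TCP position; "ee_rot": TCP orientation; "force": force on the tool from outside, world axes, zero at the start; "moment": the same for the moment, N m; "width": finger opening in m; "gripper_force": force on a finger pad.
Only numpy, scipy, OpenCV 4.12 (cv2) and the standard library are available. Lean on these libraries where they do the work, as an engineer would, in place of code of your own. Each camera call takes 0.05 s, during which the arm holds its last target. There are 200 camera calls.

### The job

Put the soap set together on the dark mat of the turntable, one piece after another: first the ceramic soap dish, squarely in the middle of the mat and lengthwise along it, then the steel drain rack standing lengthwise inside the dish, then the bar of soap flat and lengthwise on top of the rack, and last the cover over the lot so that it stands flat on the mat all round. Leave the shampoo bottle, toothbrush cup, cream jar and spray can upright where they are.

Things in the scene. Friction and masses are not known exactly. Their poses are not given: they have to be found in the camera images.
- pad: Dark rubber mat, 150 x 104 x 3 mm, fixed on the top of the turntable towards the robot's side. Origin: centre of its underside (20 mm above the shelf); its top is 3 mm higher. x runs along its length, z up.
- dish: Oblong white ceramic soap dish, open at the top, outside 104 x 62 x 16 mm, walls 4 mm, floor 5 mm thick (inside 96 x 54 mm, 11 mm deep), about 180 g. Origin: centre of its underside; x along its length, z up. Both ways round are alike. Take it from above across its 62 mm width.
- rack: Steel soap drain rack, an upside-down U: two upright long side walls and five cross slats on top, 76 x 40 mm and 24 mm tall, about 90 g; in the dish its top is 13 mm above the rim. Origin: centre of its underside; x along its length, z up. Both ways round are alike. Take it across its 40 mm width by the upper 10 mm of its sides, so the fingers clear the dish.
- soap: Cream-coloured bar of soap with rounded edges, rigid, 60 x 34 x 24 mm, about 80 g. Origin: centre of its underside; x along its length, z up. Take it across its 34 mm width.
- cover: Grey plastic cover, a box open at the bottom, outside 126 x 84 x 63 mm, walls 3 mm (inside 120 x 78 x 60 mm), with a grip bar on top, 40 mm long (x), 14 wide (y), 20 high: 83 mm tall in all; about 140 g. Stands open side down. Origin: centre of its lower edge plane; x along its length, z up. Take it by the bar, across its 14 mm width. It clears the dish by 8 mm on each side.
- turntable: Round white plastic turntable, 280 mm across, top 20 mm above the shelf; it is stiff and does not turn. Origin: centre of its underside; x points from the mat's end towards the bottle and cup. It also carries a loose steel tweezer, 80 mm long, lying between mat and bottles.
- shampoo: Closed amber shampoo bottle, 58 mm across, 170 mm tall, standing on the turntable's far part; not to be moved. Origin: centre of its underside, z up.
- cup: Orange toothbrush cup, 68 mm across at the rim, 90 mm tall, standing on the turntable beside the bottle; not to be moved. Origin: centre of its underside, z up.
- jar: Small cream jar, 52 mm across, 42 mm tall, standing on the shelf; not to be moved. Origin: centre of its underside, z up.
- can: Aluminium spray can, 50 mm across, 140 mm tall, standing on the shelf; not to be moved. Origin: centre of its underside, z up.
There are look-alikes about, which are no part of the job. Leave any blue look-alike of the rack alone.

How it is judged:
By the outcome, as a careful person would: the job done as asked, in the order asked, and still so for the second after the job is handed in, with the robot touching nothing.
It also fails if it takes over 131 s, if anything falls off the work surface, if the arm or the gripper's body presses on something with over 40 N, if the wrist force passes 120 N, or if a joint passes its speed limit or range.

## Working session

There is one attempt and no reset: what is moved stays moved. The work goes in short steps, Python scripts to look and compute and a tool call to move; the robot and the scene stay as the last step left them, time stands still between calls to the robot, and variables do not carry over. Pictures are saved under pics/ and viewed, at most 14 in all, crops included, and the job is handed in when it is done.

Besides the shell and the picture viewer there is one more tool, called after "Call:" by a JSON object that holds its "name" and its "arguments". jog_arm: Moves the arm, as the interface text tells. Its arguments: {"type":"object","properties":{"deltas":{"type":"array"},"grip":{"type":"number"},"squeeze":{"type":"number"}},"required":["deltas"]}

```bash
ls; mkdir -p pics
cat > look.py <<'E'
import sys,cv2,pickle
from station import arm,grab_frame
def snap(n,tag):
    f=grab_frame(n); pickle.dump(f,open(f'pics/{n}_{tag}.pkl','wb'))
    return f
if __name__=='__main__':
    tag=sys.argv[1]
    import numpy as np
    for n in ('side','top'):
        f=snap(n,tag); cv2.imwrite(f'pics/{n}_{tag}.png',cv2.resize(f['img'][:,:,::-1],(800,600),interpolation=cv2.INTER_CUBIC))
        print(n,f['vfov'],f['cx'],f['cy'],f['dist_coeffs'],f['xyz'],f['rotation'])
    s=arm.get_state();print(s)
E
python3 look.py a
```

```text
pics
side 53.98569983196443 253.6037426238483 197.06566752689164 [-0.06478167  0.          0.          0.          0.        ] [0.25181244 0.91472603 0.75063759] [-2.21069553e+00  1.97184971e-03 -2.82179651e+00]
top 53.79501659665437 254.87151317998018 194.27946465749457 [-0.06738884  0.          0.          0.          0.        ] [ 0.48123487 -0.02725098  1.18027892] [-3.07514849e+00 -2.40417645e-03 -1.55693896e+00]
{'t': 0.1, 'q': array([-8.30877931e-01,  3.59280941e-01,  1.11587803e-02, -3.27756816e-04,
       -1.22411024e+00, -2.88077999e-01]), 'qd': array([ 5.40979073e-04, -3.08167071e-03,  3.01627650e-03,  1.29468944e-04,
       -2.19339086e-04, -7.53872807e-05]), 'joint_efforts': array([-4.90133272e-03, -5.84163022e+01,  2.93750149e+01,  7.01568961e+00,
        1.01316691e-02, -5.97570829e-05]), 'eef_pos': array([ 0.29449389, -0.60687832,  0.22573873]), 'ee_rot': array([ 3.14012821e+00, -1.12607778e-04, -2.68986376e+00]), 'force': array([-0.32986929, -0.15919367, -0.02245097]), 'moment': array([ 0.01901492, -0.02407005,  0.03487196]), 'gripper_force': 0.0, 'width': 0.0875525128577749}
```

View pics/top_a.png

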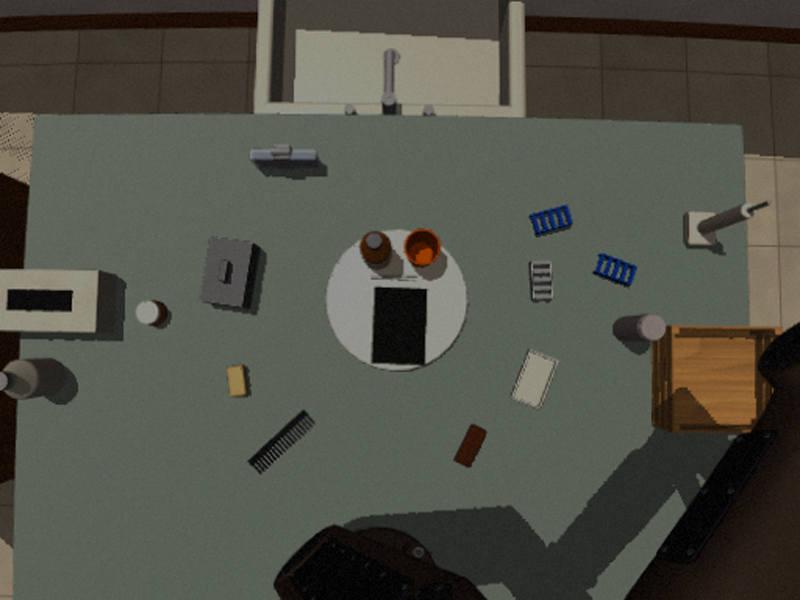

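View pics/side_a.png

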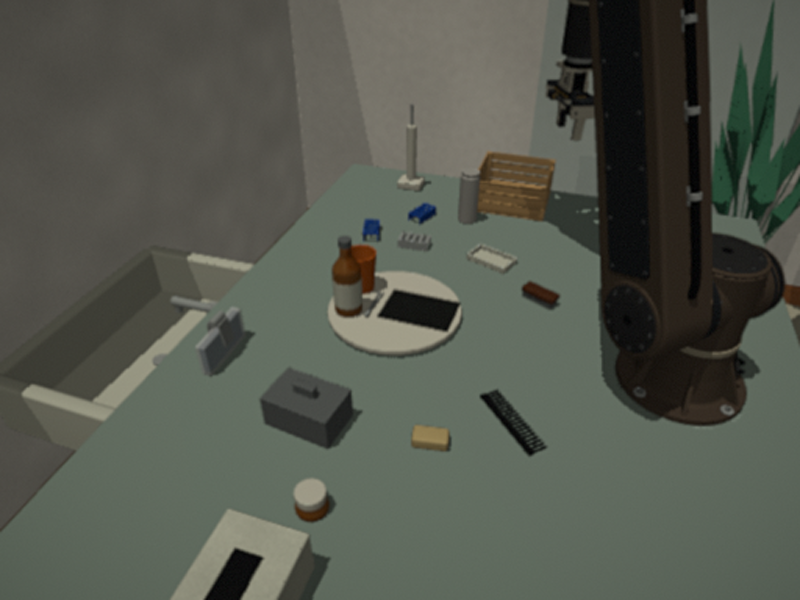

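```bash
cat > geo.py <<'E'
import numpy as np,cv2,pickle
from scipy.spatial.transform import Rotation as Ro
def cam(f):
    h=f['img'].shape[0]; F=h/2/np.tan(np.radians(f['vfov'])/2)
    K=np.array([[F,0,f['cx']],[0,F,f['cy']],[0,0,1.]])
    r=np.array(f['rotation']); R=Ro.from_euler('xyz',r).as_matrix() if r.size==3 else r.reshape(3,3)
    return K,np.array(f['dist_coeffs']),R,np.array(f['xyz'])
def rays(f,px):
    K,d,R,C=cam(f); u=cv2.undistortPoints(np.float64(px).reshape(-1,1,2),K,d).reshape(-1,2)
    v=np.c_[u,np.ones(len(u))]@R.T; return C,v/np.linalg.norm(v,axis=1)[:,None]
def plane(f,px,z):
    C,v=rays(f,px); return C+v*((z-C[2])/v[:,2])[:,None]
def tri(f1,p1,f2,p2):
    C1,v1=rays(f1,p1);C2,v2=rays(f2,p2);out=[]
    for a,b in zip(v1,v2):
        t=np.linalg.lstsq(np.c_[a,-b],C2-C1,rcond=None)[0]
        A,B=C1+a*t[0],C2+b*t[1]; out.append(np.r_[(A+B)/2,np.linalg.norm(A-B)])
    return np.array(out)
def proj(f,P):
    K,d,R,C=cam(f); rv=cv2.Rodrigues(R.T)[0]
    return cv2.projectPoints(np.float64(P).reshape(-1,1,3),rv,-R.T@C,K,d)[0].reshape(-1,2)
def load(n,t): return pickle.load(open(f'pics/{n}_{t}.pkl','rb'))
def rect(f,cnt,z):
    P=plane(f,cnt,z)[:,:2].astype(np.float32)*1000
    (c,(w,h),a)=cv2.minAreaRect(P)
    if w<h: w,h,a=h,w,a+90
    return np.array(c),w,h,(a+90)%180-90
E
python3 - <<'E'
from geo import *
t,s=load('top','a'),load('side','a')
for f in(t,s): print(cam(f)[2][:,2])
print(plane(t,[[255,209]],.023),plane(s,[[267,200]],.023))
def c(f,x,y,w=66,h=66): return cv2.resize(f['img'][y-h//2:y+h//2,x-w//2:x+w//2,::-1],(266,266),interpolation=cv2.INTER_NEAREST)
k=1/1.5625
T=lambda x,y:c(t,int(x*k),int(y*k)); S=lambda x,y:c(s,int(x*k),int(y*k))
m=np.vstack([np.hstack([T(541,281),T(535,378),T(237,381)]),np.hstack([T(231,272),S(415,245),S(431,437)])])
m=np.clip(m*1.6,0,255)
cv2.imwrite('pics/mos.png',m)
E
```

```text
[ 0.06642215 -0.0014786  -0.99779052]
[ 0.25329393 -0.76111611 -0.59711343]
[[ 0.51318712 -0.02998354  0.023     ]] [[ 0.51481012 -0.01120491  0.023     ]][ WARN:0@0.620] global loadsave.cpp:1063 imwrite_ Unsupported depth image for selected encoder is fallbacked to CV_8U.
```

View pics/mos.png

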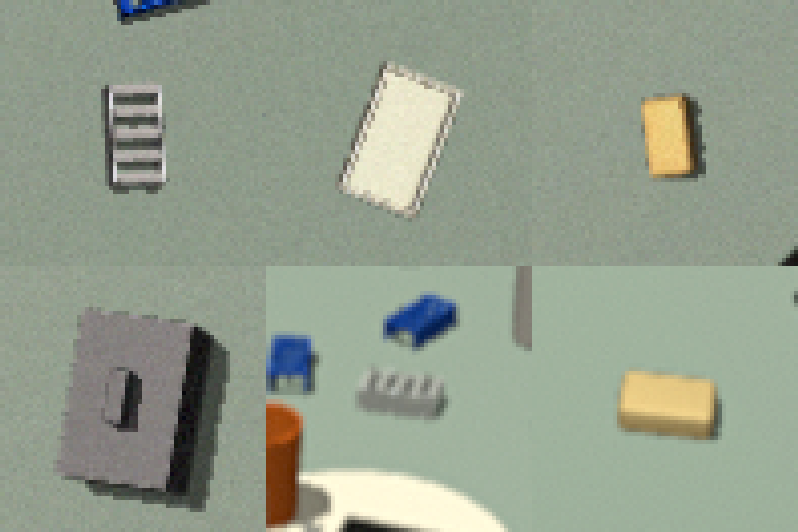

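The pictures show the two views. Candidates in the top view: grey rack at (541,281), with blue look-alikes at (551,220) and (615,269); cream soap at (237,381), with a brown bar at (470,445). The grey rack and the cream bar match the text. The dish is at (535,378), the cover with its bar at (231,272) and the mat at (399,326). The crop confirms all of these.

Run:
```python
from geo import *
t,s=load('top','a'),load('side','a')
k=1/1.5625
pts={'dish':((535,378),(492,258)),'rack':((541,281),(415,240)),'soap':((237,381),(431,433)),'cover':((215,285),(320,400)),'mat':((399,326),(418,310)),'bg':((450,420),(380,470))}
for n,(a,b) in pts.items():
    for f,p in((t,a),(s,b)):
        x,y=int(p[0]*k),int(p[1]*k)
        h=cv2.cvtColor(f['img'],cv2.COLOR_RGB2HSV)
        print(n,[h[y+d,x+e].tolist() for d,e in((0,0),(-3,0),(3,0),(0,4),(0,-4))])
```

```text
dish [[30, 31, 147], [28, 31, 146], [27, 33, 148], [26, 37, 146], [26, 34, 149]]
dish [[30, 35, 154], [28, 35, 137], [30, 34, 135], [29, 35, 154], [27, 35, 154]]
rack [[11, 20, 104], [49, 43, 48], [30, 13, 58], [173, 10, 106], [5, 14, 106]]
rack [[30, 13, 97], [39, 17, 107], [36, 16, 80], [35, 14, 108], [39, 19, 93]]
soap [[22, 120, 149], [22, 121, 148], [20, 121, 146], [19, 133, 130], [19, 132, 147]]
soap [[21, 108, 144], [21, 107, 143], [21, 109, 147], [22, 109, 143], [22, 107, 145]]
cover [[176, 21, 86], [30, 13, 80], [0, 18, 83], [23, 12, 83], [15, 13, 81]]
cover [[50, 10, 75], [42, 19, 66], [50, 10, 75], [53, 14, 75], [50, 10, 75]]
mat [[103, 128, 14], [150, 21, 12], [128, 64, 16], [60, 59, 13], [45, 93, 11]]
mat [[0, 13, 19], [40, 43, 18], [0, 24, 21], [60, 13, 20], [30, 14, 18]]
bg [[51, 36, 98], [53, 22, 93], [64, 19, 96], [45, 22, 94], [51, 35, 96]]
bg [[58, 28, 110], [55, 30, 110], [58, 28, 110], [55, 30, 111], [58, 30, 111]]
```

```bash
cat > seg.py <<'E'
from geo import *
def seg(f,box,kind):
    x0,y0,x1,y1=[int(v/1.5625) for v in box]
    im=cv2.medianBlur(f['img'],3)[y0:y1,x0:x1]; up=4
    im=cv2.resize(im,None,fx=up,fy=up,interpolation=cv2.INTER_LINEAR)
    h=cv2.cvtColor(im,cv2.COLOR_RGB2HSV).astype(int); d=im[...,0].astype(int)-im[...,1]; V=h[...,2]
    m={'grey':(d>-5)&(V>62),'soap':(h[...,1]>70)&(V>70),'mat':V<50,'white':(d>-2)&(V>75)}[kind].astype(np.uint8)
    if kind in('grey','white'): m=cv2.morphologyEx(m,cv2.MORPH_CLOSE,np.ones((17,17)))
    m=cv2.morphologyEx(m,cv2.MORPH_OPEN,np.ones((5,5)))
    c=max(cv2.findContours(m,cv2.RETR_EXTERNAL,cv2.CHAIN_APPROX_NONE)[0],key=cv2.contourArea).reshape(-1,2)
    return (c+.5)/up-.5+np.array([x0,y0])
E
python3 - <<'E'
from seg import *
np.set_printoptions(precision=1,suppress=True)
t,s=load('top','a'),load('side','a')
B={'dish':('white',.016,(495,335,575,425),(455,235,530,280)),'rack':('grey',.024,(515,250,565,310),(390,222,440,255)),'soap':('soap',.024,(215,355,260,408),(400,415,465,460)),'mat':('mat',.023,(360,283,438,378),(370,285,470,335)),'cover':('grey',.063,(190,225,275,320),(250,355,365,450))}
vis=[]
for n,(kd,z,bt,bs) in B.items():
    for f,b in((t,bt),(s,bs)):
        c=seg(f,b,kd); r=rect(f,c,z); print(n,z,r[0],'%.1f %.1f ang %.1f'%r[1:])
        q=cv2.convexHull(np.float32(c)); q=cv2.approxPolyN(q,4).reshape(-1,2) if hasattr(cv2,'approxPolyN') else None
        print('   quad',(q).tolist() if q is None else np.round(plane(f,q,z)[:,:2]*1000).tolist())
        im=f['img'].copy()[...,::-1]; x0,y0,x1,y1=[int(v/1.5625) for v in b]
        u=cv2.resize(im[y0:y1,x0:x1],None,fx=4,fy=4,interpolation=cv2.INTER_NEAREST)
        cv2.polylines(u,[np.int32((c-[x0,y0]+.5)*4)],True,(0,0,255),1)
        vis.append(cv2.copyMakeBorder(u,0,max(0,300-u.shape[0]),0,max(0,300-u.shape[1]),cv2.BORDER_CONSTANT)[:300,:300])
rows=[np.hstack(vis[0:10:2]),np.hstack(vis[1:10:2])]
cv2.imwrite('pics/seg.png',cv2.resize(np.vstack(rows),(800,320)))
E
```

```text
dish 0.016 [ 415.3 -297.6] 106.5 67.0 ang -21.1
   quad [[453.0, -348.0], [354.0, -309.0], [378.0, -248.0], [476.0, -285.0]]
dish 0.016 [ 412.2 -281.2] 110.1 83.9 ang -21.4
   quad [[354.0, -291.0], [374.0, -224.0], [479.0, -261.0], [446.0, -345.0]]
rack 0.024 [ 608.3 -307.6] 86.6 47.5 ang 1.7
   quad [[569.0, -333.0], [562.0, -285.0], [648.0, -283.0], [653.0, -330.0]]
rack 0.024 [ 605.4 -284.6] 81.3 71.1 ang 4.5
   quad [[574.0, -323.0], [561.0, -252.0], [637.0, -249.0], [651.0, -317.0]]
soap 0.024 [403.2 286.7] 61.5 34.0 ang 7.1
   quad [[374.0, 266.0], [374.0, 299.0], [432.0, 308.0], [435.0, 274.0]]
soap 0.024 [400.5 300.5] 59.4 47.5 ang 9.1
   quad [[375.0, 272.0], [368.0, 319.0], [426.0, 329.0], [434.0, 282.0]]
mat 0.023 [514.8 -31.4] 150.6 102.7 ang -0.9
   quad [[588.0, -83.0], [438.0, -82.0], [445.0, 21.0], [592.0, 19.0]]
mat 0.023 [514.9 -23.4] 144.2 95.6 ang -1.4
   quad [[441.0, -69.0], [445.0, 26.0], [589.0, 23.0], [585.0, -73.0]]
cover 0.063 [609.8 302. ] 140.6 97.4 ang -9.7
   quad [[671.0, 242.0], [536.0, 272.0], [546.0, 356.0], [688.0, 339.0]]
cover 0.063 [610.  309.4] 129.3 87.5 ang -5.3
   quad [[541.0, 276.0], [557.0, 358.0], [681.0, 347.0], [667.0, 258.0]]
```

View pics/seg.png

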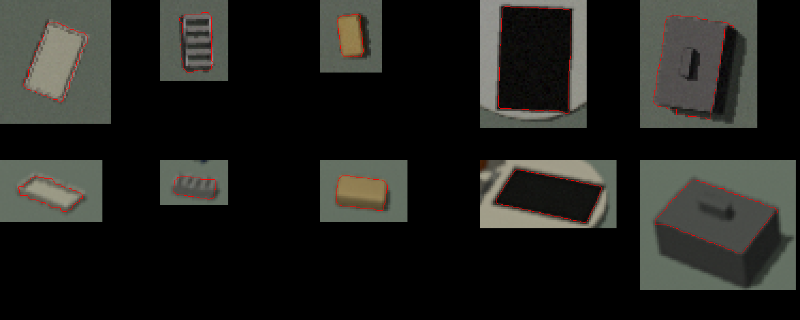

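Masks follow the mat, soap, rack and dish well. The cover's top-view mask picks up a little of its wall. The mat's y differs by 8 mm between views, so I'll check heights by triangulating corners.

Run:
```python
from seg import *
np.set_printoptions(precision=1,suppress=True)
t,s=load('top','a'),load('side','a')
def quad(c):
    r=cv2.approxPolyN(cv2.convexHull(np.float32(c)),4).reshape(-1,2)
    # refine: fit lines to contour pts near each side
    L=[]
    for i in range(4):
        a,b=r[i],r[(i+1)%4]; u=(b-a)/np.linalg.norm(b-a); n=np.array([-u[1],u[0]])
        w=c-a; al=w@u/np.linalg.norm(b-a); k=(abs(w@n)<2)&(al>.15)&(al<.85)
        vx,vy,x,y=cv2.fitLine(np.float32(c[k]),cv2.DIST_HUBER,0,.01,.01).ravel(); L.append(np.cross([x,y,1],[x+vx,y+vy,1]))
    P=[np.cross(L[i-1],L[i]) for i in range(4)]
    return np.array([p[:2]/p[2] for p in P])
def msk(f,box,fn):
    x0,y0,x1,y1=[int(v/1.5625) for v in box]
    im=cv2.resize(f['img'][y0:y1,x0:x1],None,fx=4,fy=4,interpolation=cv2.INTER_LINEAR)
    m=cv2.morphologyEx(fn(im.astype(int)).astype(np.uint8),cv2.MORPH_OPEN,np.ones((7,7)))
    c=max(cv2.findContours(m,cv2.RETR_EXTERNAL,cv2.CHAIN_APPROX_NONE)[0],key=cv2.contourArea).reshape(-1,2)
    return (c+.5)/4-.5+np.array([x0,y0])
def pair(n,z,ft,bt,fs,bs,ks=None):
    qt=quad(msk(t,bt,ft)); qs=quad(msk(s,bs,fs))
    Pt=plane(t,qt,z)[:,:2]; Ps=plane(s,qs,z)[:,:2]
    j=min(range(4),key=lambda j:np.sum((np.roll(Ps,j,0)-Pt)**2)); j
    X=tri(t,qt,s,np.roll(qs,j,0)); print(n,'top',Pt.mean(0)*1e3,'side',Ps.mean(0)*1e3); print(X*1e3,'mean',X.mean(0)*1e3)
dark=lambda i:i.max(2)<70
pair('mat',.023,dark,(360,283,438,378),dark,(370,283,470,337))
g=lambda lo:(lambda i:(i[...,0]-i[...,1]>-6)&(i.max(2)>lo))
gs=lambda i:(i.max(2)>61)&(i[...,1]-i[...,0]<6)
pair('cover',.063,g(66),(185,225,275,312),gs,(250,355,365,450))
# circle
for f,b in((t,(310,215,480,385)),(s,(310,262,475,362))):
    c=msk(f,b,lambda i:(i.max(2)>115)&(i[...,1]-i[...,0]<5))
    P=plane(f,cv2.convexHull(np.float32(c)).reshape(-1,2),.020)[:,:2]*1e3
    c,r=cv2.minEnclosingCircle(np.float32(P)); 
    A=np.c_[2*P,np.ones(len(P))]; k=np.linalg.lstsq(A,(P**2).sum(1),rcond=None)[0]; print('circ',k[:2],np.sqrt(k[2]+k[:2]@k[:2]),c,r)
h=cv2.cvtColor(s['img'],cv2.COLOR_RGB2GRAY); print('soap side col',h[262:300,275])
```

```text
mat top [516.  -30.7] side [515.1 -23.8]
[[589.6 -84.   15.7   0.6]
 [441.7 -79.4  16.9   3. ]
 [444.1  22.2  19.5   1.1]
 [591.   18.4  19.2   1.3]] mean [516.6 -30.7  17.8   1.5]
cover top [614.8 303.8] side [612.1 308.7]
[[671.7 254.8  57.5   1.7]
 [547.4 272.2  58.9   0.2]
 [558.5 354.7  59.3   0.2]
 [682.  337.8  58.9   2.3]] mean [614.9 304.9  58.6   1.1]
circ [568.8 -23.8] 138.6940285481565 (568.8416137695312, -23.680946350097656) 139.29481506347656
circ [567.8 -17.7] 140.31199734568798 (567.5498046875, -17.369857788085938) 141.7793731689453
soap side col [107 108 108 107 106 107 106 106 107 105 104 117 126 126 125 126 128 127
 129 133 127 104  86  80  75  76  98 107 106 106 106 106 106 106 106 106
 105 105]
```

```bash
cat > mv.py <<'E'
import sys; from geo import *
from station import arm
def d(x,y,z,yaw):  # mm, deg
    s=arm.get_state(); p=s['eef_pos']*1e3; R=Ro.from_euler('xyz',s['ee_rot']).as_matrix()
    y0=np.degrees(np.arctan2(R[1,0],R[0,0])); dy=(yaw-y0+90)%180-90
    dd=R.T@(np.array([x,y,z])-p)
    print('t %.2f pos'%s['t'],p.round(1),'yaw %.2f'%y0,'w %.1f F'%(s['width']*1e3),s['force'].round(1),'gf %.1f'%s['gripper_force'],'tilt',np.degrees(s['ee_rot'][:2]).round(2))
    print('delta',(dd/60).round(3),(-dy/5).__round__(3),'q',s['q'].round(2))
if __name__=='__main__': d(*map(float,sys.argv[1:]))
E
python3 mv.py 414.7 -299.4 110 -21.1
python3 - <<'E'
from geo import *
t=load('top','a')
# can, shampoo, cup approx by eye (top-picture) 
for n,p,z in(('can top',(651,327),.14),('shampoo cap',(374,240),.17),('cup rim',(422,243),.09),('basket',(655,330),.08)): print(n,plane(t,[np.array(p)/1.5625],z))
E
```

```text
t 0.10 pos [ 294.5 -606.9  225.7] yaw -154.12 w 87.6 F [-0.3 -0.2 -0. ] gf 0.0 tilt [ 1.7992e+02 -1.0000e-02]
delta [-4.04   3.733  1.934] 9.396 q [-0.83  0.36  0.01 -0.   -1.22 -0.29]
can top [[ 0.51492835 -0.47994646  0.14      ]]
shampoo cap [[0.65782827 0.01459887 0.17      ]]
cup rim [[ 0.66744091 -0.07154449  0.09      ]]
basket [[ 0.51130331 -0.51373704  0.08      ]]
```

Call:
{"name": "jog_arm", "arguments": {"deltas": [[[-0.6,0.6,0,1.5],[-1.2,1.2,0,3.0],[-1.9,1.8,0,4.7],[-2.5,2.4,0,6.3],[-3.2,3.0,0.3,8.0],[-3.8,3.6,1.0,9.4],[-4.04,3.73,1.93,9.4],[-4.04,3.73,1.93,9.4]]]}}

```text
t: 1.1
eef_pos: [0.4126, -0.2979, 0.1072]
ee_rot: [-3.141, -0.008, 2.775]
force: [0.4, -0.6, 1.7]
width: 0.0876
gripper_force: 0.0
```

```bash
python3 look.py b >/dev/null; python3 mv.py 414.7 -299.4 110 -21.1
python3 - <<'E'
from geo import *
from station import arm
t,s=load('top','b'),load('side','b'); st=arm.get_state()
p=st['eef_pos'];print(proj(t,[p])*1,proj(s,[p]))
def c(f,p,h=45): 
    x,y=map(int,p); u=np.ascontiguousarray(f['img'][max(0,y-h):y+h,x-h:x+h,::-1]); o=(x-h,max(0,y-h))
    u=cv2.resize(u,(400,400),interpolation=cv2.INTER_NEAREST); print(o,u.shape,'scale',400/90)
    return u
print()
u=np.hstack([c(t,proj(t,[p])[0]),c(s,proj(s,[p])[0])]); cv2.imwrite('pics/tcp.png',np.clip(u.astype(float)*1.6,0,255).astype(np.uint8))
E
```

```text
t 1.20 pos [ 415.3 -300.4  111.2] yaw 158.96 w 87.8 F [-0.3 -0.5  0.7] gf 0.0 tilt [-1.7996e+02 -4.0000e-02]
delta [0.015 0.012 0.02 ] 0.011 q [-0.24  0.2  -0.5   0.   -0.87 -1.7 ]
[[350.37025061 244.07539052]] [[317.159595   139.40899408]]

(305, 199) (400, 400, 3) scale 4.444444444444445
(272, 94) (400, 400, 3) scale 4.444444444444445
```

View pics/tcp.png

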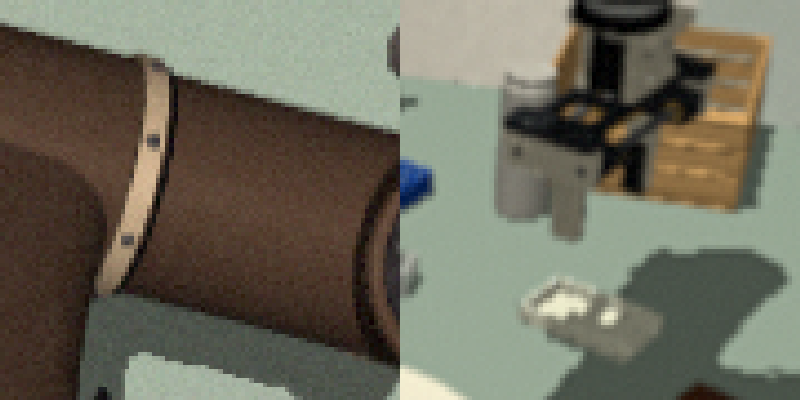

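Run:
```python
from geo import *
from station import arm
s=load('side','b');t=load('top','b'); st=arm.get_state(); p=st['eef_pos'];R=Ro.from_euler('xyz',st['ee_rot']).as_matrix()
for sg in(1,-1):
  for yy in(.044,.065):
    for xx in(-.0095,.0095):
      P=p+R@[xx,sg*yy,0]; q=proj(s,[P])[0]; print(sg,yy,xx,P.round(3),((q-[272,94])*400/90+[400,0]).round(0),q.round(1))
```

```text
1 0.044 -0.0095 [ 0.44  -0.263  0.111] [561. 218.] [308.3 143.2]
1 0.044 0.0095 [ 0.422 -0.256  0.111] [582. 226.] [312.9 144.8]
1 0.065 -0.0095 [ 0.447 -0.243  0.111] [547. 228.] [305.  145.4]
1 0.065 0.0095 [ 0.43  -0.236  0.111] [567. 236.] [309.6 147.1]
-1 0.044 -0.0095 [ 0.408 -0.345  0.111] [619. 179.] [321.2 134.3]
-1 0.044 0.0095 [ 0.391 -0.338  0.111] [639. 186.] [325.7 135.8]
-1 0.065 -0.0095 [ 0.401 -0.364  0.111] [632. 170.] [324.2 132.2]
-1 0.065 0.0095 [ 0.383 -0.358  0.111] [652. 177.] [328.6 133.7]
```

The side view shows the near fingertip about 2.5 px lower than the calibration predicts, which agrees with the mat's offset. The side camera is therefore the biased one, so I'll trust the top view for x and y.

Call:
{"name": "jog_arm", "arguments": {"deltas": [[[0,0,0.8,0],[0,0,1.5,0],[0,0,1.77,0],[0,0,1.77,0]]], "squeeze": 25}}

```text
t: 1.7
eef_pos: [0.4154, -0.3011, 0.0051]
ee_rot: [-3.141, 0.0, 2.772]
force: [0.2, 0.4, -0.4]
width: 0.0878
gripper_force: 0.0
```

Call:
{"name": "jog_arm", "arguments": {"deltas": [[[0,0,0,0],[0,0,0,0],[0,0,0,0],[0,0,0,0],[0,0,0,0],[0,0,0,0]]], "grip": 50}}

```text
t: 2.45
eef_pos: [0.4156, -0.3003, 0.0054]
ee_rot: [-3.142, 0.001, 2.774]
force: [-2.5, 1.3, 7.1]
width: 0.0618
gripper_force: 25.0
```

```bash
python3 mv.py 516 -30.7 100 -1.6
python3 - <<'E'
from seg import *
t=load('top','a')
# mat edges fine: angle / center by minAreaRect with V<70
i=cv2.resize(t['img'][175:250,225:285],None,fx=4,fy=4); m=(i.max(2)<70).astype(np.uint8)
c=max(cv2.findContours(m,0,1)[0],key=cv2.contourArea).reshape(-1,2); c=(c+.5)/4-.5+[225,175]
print(rect(t,c,.023))
E
```

```text
t 2.45 pos [ 415.6 -300.3    5.4] yaw 158.91 w 61.8 F [-2.5  1.3  7.1] gf 25.0 tilt [-1.8e+02  7.0e-02]
delta [ 0.053  4.794 -1.577] -3.898 q [-0.24  0.35 -0.6   0.   -0.61 -1.7 ]
(array([513.69158936, -38.23934937]), 154.11029052734375, 118.66763305664062, -1.2677230834960938)
```

Call:
{"name": "jog_arm", "arguments": {"deltas": [[[0,0,-0.5,0],[0.05,0.6,-1.2,-0.5],[0.05,1.5,-1.5,-1.5],[0.05,2.4,-1.5,-2.5],[0.05,3.3,-1.5,-3.4],[0.05,4.2,-1.5,-3.9],[0.05,4.78,-1.5,-3.94],[0.05,4.78,-1.5,-3.94]]]}}

```text
t: 3.45
eef_pos: [0.5163, -0.0292, 0.0944]
ee_rot: [3.141, 0.0, 3.12]
force: [0.3, -0.2, -2.2]
width: 0.0618
gripper_force: 25.0
```

Call:
{"name": "jog_arm", "arguments": {"deltas": [[[0,0,0,0],[0,0,0,0]]]}}

```text
t: 3.7
eef_pos: [0.515, -0.0322, 0.0944]
ee_rot: [-3.141, -0.001, 3.116]
force: [-0.2, 0.3, -1.9]
width: 0.0619
gripper_force: 25.0
```

```bash
python3 mv.py 515.5 -31 30 -1.4
```

```text
t 3.70 pos [515.  -32.2  94.4] yaw 178.53 w 61.9 F [-0.2  0.3 -1.9] gf 25.0 tilt [-1.7999e+02 -3.0000e-02]
delta [-0.009  0.02   1.074] -0.014 q [ 0.32  0.23 -0.51 -0.   -0.83 -1.91]
```

Call:
{"name": "jog_arm", "arguments": {"deltas": [[[0,0.02,0.6,0],[0,0.02,0.95,0],[0,0.02,1.06,0],[0,0.02,1.09,0],[0,0.02,1.09,0]]]}}

```text
t: 4.32
eef_pos: [0.5161, -0.0303, 0.0299]
ee_rot: [3.141, 0.001, 3.117]
force: [0.5, 0.4, -1.4]
width: 0.0617
gripper_force: 25.0
```

Call:
{"name": "jog_arm", "arguments": {"deltas": [[[0,0,0,0],[0,0,0,0]]]}}

```text
t: 4.58
eef_pos: [0.5159, -0.0301, 0.0297]
ee_rot: [3.141, 0.001, 3.117]
force: [-0.4, 0.9, -2.1]
width: 0.0615
gripper_force: 25.0
```

Not touching yet (the dish's weight is still on the tool), so I'll lower by about 1 mm steps.

Call:
{"name": "jog_arm", "arguments": {"deltas": [[[0,0,0.015,0],[0,0,0.015,0],[0,0,0.03,0],[0,0,0.03,0]]]}}

```text
t: 5.08
eef_pos: [0.5158, -0.0302, 0.0284]
ee_rot: [-3.142, 0.001, 3.117]
force: [-4.5, 1.4, 11.5]
width: 0.0622
gripper_force: 25.0
```

Call:
{"name": "jog_arm", "arguments": {"deltas": [[[0,0,0,0],[0,0,0,0],[0,0,0,0],[0,0,0,0],[0,0,-0.5,0],[0,0,-1.4,0],[0,0,-2.0,0],[0,0,-2.0,0]]], "grip": 87.6}}

```text
t: 6.08
eef_pos: [0.5175, -0.0298, 0.1505]
ee_rot: [3.14, 0.006, 3.117]
force: [-1.0, 0.5, -1.4]
width: 0.0877
gripper_force: 0.0
```

```bash
python3 mv.py 480 -200 150 -1.4
```

```text
t 6.08 pos [517.5 -29.8 150.5] yaw 178.61 w 87.7 F [-1.   0.5 -1.4] gf 0.0 tilt [179.91   0.34]
delta [ 0.556 -2.85   0.   ] 0.002 q [ 0.32  0.16 -0.44  0.   -0.96 -1.92]
```

Call:
{"name": "jog_arm", "arguments": {"deltas": [[[0.2,-1.0,0,0],[0.4,-2.0,0,0],[0.6,-3.0,0,0],[0.8,-4.0,0,0],[1.2,-5.0,0,0],[1.6,-5.5,0,0],[1.6,-5.5,0,0]]]}}

```text
t: 6.95
eef_pos: [0.4091, -0.3594, 0.146]
ee_rot: [3.141, -0.002, 3.113]
force: [0.4, 0.8, -0.4]
width: 0.0877
gripper_force: 0.0
```

```bash
python3 look.py c >/dev/null
python3 - <<'E'
from geo import *
t,s=load('top','c'),load('side','c')
def c(f,x0,y0,x1,y1,w,h): return cv2.resize(f['img'][y0:y1,x0:x1,::-1],(w,h),interpolation=cv2.INTER_NEAREST)
a=c(t,220,165,380,285,800,600);b=c(s,225,140,325,215,400,300)
u=a.copy(); u[300:,400:]=b
cv2.imwrite('pics/c.png',np.clip(u*1.5,0,255).astype(np.uint8))
E
```

```text
(no output)
```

View pics/c.png

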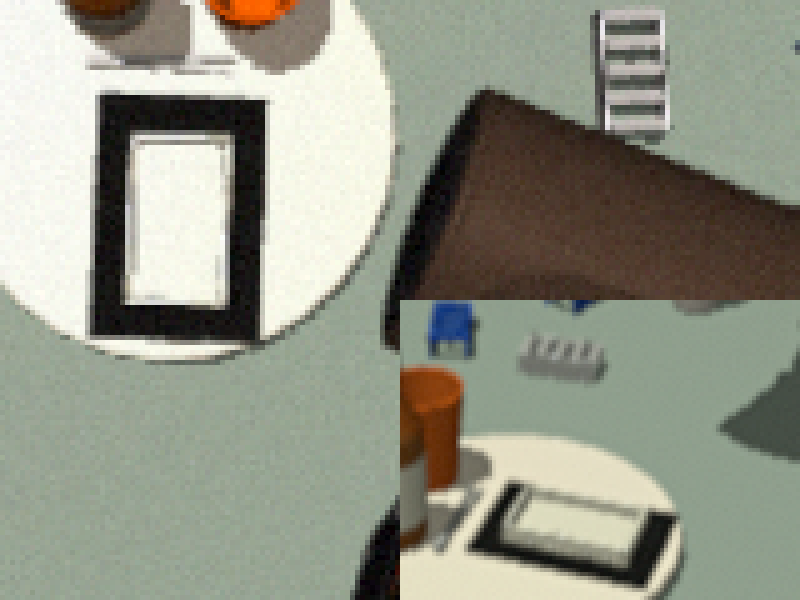

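The dish sits centred and lengthwise on the mat (crop 128–232 across, 133–307 down, mat 90–268, 95–338). The rack is at the upper right (600–665, 10–135). I'll check both numerically.

```bash
cat > meas.py <<'E'
from geo import *
def up(f,x0,y0,x1,y1,k=6):
    return cv2.resize(f['img'][y0:y1,x0:x1],None,fx=k,fy=k,interpolation=cv2.INTER_LINEAR).astype(int),(lambda c:(c.reshape(-1,2)+.5)/k-.5+[x0,y0])
def edges(f,c,z):
    "fit lines to the 4 sides of a rectangle on plane z: centre, size, angles"
    P=plane(f,c,z)[:,:2]*1e3; (m,wh,a)=cv2.minAreaRect(np.float32(P)); 
    u=np.array([1,0.]) ; a0=(a+45)%90-45; th=np.radians(a0); u=np.array([np.cos(th),np.sin(th)]); v=np.array([-u[1],u[0]])
    Q=(P-m)@np.c_[u,v]; H=[np.ptp(Q[:,i])/2 for i in(0,1)]; off=[];an=[]
    for ax in(0,1):
        for sg in(1,-1):
            k=(sg*Q[:,ax]>H[ax]-5)&(abs(Q[:,1-ax])<.75*H[1-ax])
            p=np.polyfit(Q[k,1-ax],Q[k,ax],1); off.append(p[1]); an.append(a0+np.degrees(np.arctan(p[0]))*(1 if ax==1 else -1))
    c=np.array(m)+u*(off[0]+off[1])/2+v*(off[2]+off[3])/2
    return c.round(1),round(off[0]-off[1],1),round(off[2]-off[3],1),np.round(an,1)
def big(m,mode=0): return max(cv2.findContours(m.astype(np.uint8),mode,1)[0],key=cv2.contourArea)
E
python3 - <<'E'
from meas import *
t=load('top','c'); K=np.ones((9,9))
im,g=up(t,234,180,277,236)
m=(im.max(2)<75).astype(np.uint8); cs,h=cv2.findContours(m,cv2.RETR_CCOMP,cv2.CHAIN_APPROX_NONE)
o=max(cs,key=cv2.contourArea); print('mat',edges(t,g(o),.023))
hs=[c for c,x in zip(cs,h[0]) if x[3]>=0]; i=max(hs,key=cv2.contourArea); print('dish',edges(t,g(i),.039))
im,g=up(t,333,163,362,194)
m=cv2.morphologyEx(((im[...,0]-im[...,1]>-3)&(im.max(2)>80)).astype(np.uint8),cv2.MORPH_CLOSE,np.ones((25,25)))
m[150:]=0
c=big(m); c=max(cv2.findContours(m,0,cv2.CHAIN_APPROX_NONE)[0],key=cv2.contourArea);print('rack',edges(t,g(c),.024))
t=load('top','a');im,g=up(t,330,160,362,200)
m=cv2.morphologyEx(((im[...,0]-im[...,1]>-3)&(im.max(2)>80)).astype(np.uint8),cv2.MORPH_CLOSE,np.ones((25,25)))
c=max(cv2.findContours(m,0,cv2.CHAIN_APPROX_NONE)[0],key=cv2.contourArea);print('rack a',edges(t,g(c),.024))
E
```

```text
Traceback (most recent call last):
  File "meas.py", line 12, in edges
    p=np.polyfit(Q[k,1-ax],Q[k,ax],1); off.append(p[1]); an.append(a0+np.degrees(np.arctan(p[0]))*(1 if ax==1 else -1))
TypeError: expected non-empty vector for x
```

```bash
sed -i 's/H=\[np.ptp.*; off=\[\]/H=[np.percentile(abs(Q[:,i]),85) if i==2 else np.ptp(Q[:,i])\/2 for i in(0,1)]; off=[]/; s/k=(sg\*Q\[:,ax\]>H\[ax\]-5)/k=(sg*Q[:,ax]>np.max(sg*Q[abs(Q[:,1-ax])<.6*H[1-ax],ax])-5)/' meas.py
python3 - <<'E'
from meas import *
t=load('top','c')
im,g=up(t,234,181,277,235)
m=cv2.morphologyEx((im.max(2)<75).astype(np.uint8),cv2.MORPH_OPEN,np.ones((13,13))); cs,h=cv2.findContours(m,cv2.RETR_CCOMP,cv2.CHAIN_APPROX_NONE)
print([cv2.contourArea(c)//36 for c in cs],h[0][:,3])
o=max(cs,key=cv2.contourArea); print('mat',edges(t,g(o),.023))
hs=[c for c,x in zip(cs,h[0]) if x[3]>=0]; i=max(hs,key=cv2.contourArea); print('dish',edges(t,g(i),.039))
for tag,r in(('c',(333,163,364,194)),('a',(330,160,364,200))):
    t=load('top',tag);im,g=up(t,*r)
    m=cv2.morphologyEx(((im[...,0]-im[...,1]>-3)&(im.max(2)>80)).astype(np.uint8),cv2.MORPH_CLOSE,np.ones((25,25)))
    m=cv2.morphologyEx(m,cv2.MORPH_OPEN,np.ones((13,13)))
    c=max(cv2.findContours(m,0,cv2.CHAIN_APPROX_NONE)[0],key=cv2.contourArea);print('rack',edges(t,g(c),.024))
E
```

```text
[1612.0, 732.0] [-1  0]
mat (array([516.1, -30.8]), np.float64(147.9), np.float64(101.7), array([-1.7, -2.1, -1.6, -1.6]))
dish (array([514.9, -30.3]), np.float64(104.9), np.float64(63.8), array([-0.5, -1.1, -0.8, -1.8]))
rack (array([ 611.4, -309.4]), np.float64(76.4), np.float64(42.8), array([ 6. ,  2. , -3.3,  3.2]))
rack (array([ 611.8, -311.2]), np.float64(75.8), np.float64(39.1), array([5.8, 2.2, 4.5, 3.6]))
```

Dish is within about 1 mm of the mat's centre and about 0.5° of its angle. The rack measures 76 x 39 mm at (612, -311), angle about 4°, which matches its given size.

```bash
python3 mv.py 611.8 -311.2 60 4
```

```text
t 7.05 pos [ 410.8 -357.9  146.5] yaw 178.50 w 87.4 F [-0.2 -0.   0.1] gf 0.0 tilt [ 1.7997e+02 -7.0000e-02]
delta [-3.33   0.866  1.438] -1.1 q [-0.36  0.21 -0.39 -0.   -0.97 -1.24]
```

Call:
{"name": "jog_arm", "arguments": {"deltas": [[[-0.8,0.2,0,-0.3],[-1.7,0.44,0,-0.6],[-2.5,0.66,0.3,-0.9],[-3.1,0.8,0.8,-1.1],[-3.33,0.87,1.4,-1.1],[-3.33,0.87,1.44,-1.1],[-3.33,0.87,1.44,-1.1]]], "grip": 70}}

```text
t: 7.92
eef_pos: [0.6126, -0.31, 0.0613]
ee_rot: [-3.141, -0.0, -3.069]
force: [0.3, 0.5, 0.7]
width: 0.0699
gripper_force: 0.0
```

```bash
python3 mv.py 611.8 -311.2 14.5 4; python3 look.py d>/dev/null
python3 - <<'E'
from geo import *
s=load('side','d')
u=cv2.resize(s['img'][105:180,225:325,::-1],(600,450),interpolation=cv2.INTER_NEAREST)
cv2.imwrite('pics/d.png',np.clip(u*1.5,0,255).astype(np.uint8))
E
```

```text
t 7.92 pos [ 612.6 -310.    61.3] yaw -175.84 w 69.9 F [0.3 0.5 0.7] gf 0.0 tilt [-1.7999e+02 -2.0000e-02]
delta [ 0.015 -0.019  0.78 ] 0.032 q [-0.19  0.51 -0.15  0.   -0.91 -1.31]
```

View pics/d.png

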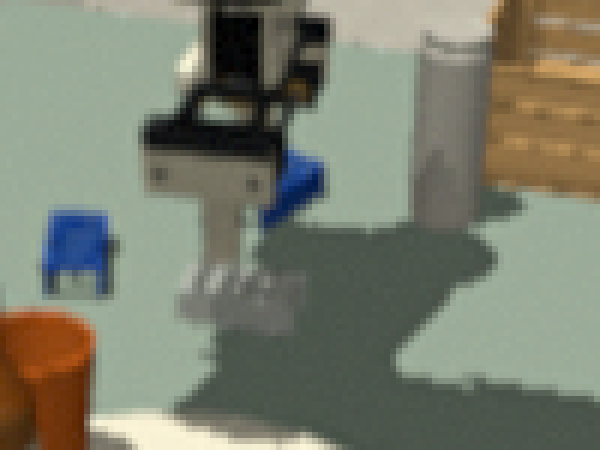

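Run:
```python
from geo import *
s=load('side','d')
c=lambda P:((proj(s,[P])-[225,105])*6).round(0).tolist()
print(c([.6126,-.27,.0613]),c([.6118,-.291,.024]),c([.6118,-.311,.024]),c([.574,-.291,.024]),c([.650,-.291,.024]))
```

```text
[[222.0, 253.0]] [[232.0, 289.0]] [[241.0, 274.0]] [[289.0, 298.0]] [[175.0, 280.0]]
```

Finger and rack line up in the side view (finger at 221, rack 180–300) to within 3 mm lengthwise. I'll go down and grip.

Call:
{"name": "jog_arm", "arguments": {"deltas": [[[0.02,-0.02,0.4,0],[0.03,-0.02,0.7,0],[0.03,-0.02,0.78,0],[0.03,-0.02,0.78,0]]]}}

```text
t: 8.52
eef_pos: [0.6108, -0.312, 0.0144]
ee_rot: [-3.141, -0.0, -3.07]
force: [0.0, -0.6, 0.8]
width: 0.0699
gripper_force: 0.0
```

Call:
{"name": "jog_arm", "arguments": {"deltas": [[[0,0,0,0],[0,0,0,0],[0,0,0,0],[0,0,0,0],[0,0,0,0]]], "grip": 30, "squeeze": 20}}

```text
t: 9.15
eef_pos: [0.6109, -0.3118, 0.0144]
ee_rot: [-3.142, 0.0, -3.07]
force: [-0.3, -0.3, 2.3]
width: 0.0395
gripper_force: 20.0
```

```bash
python3 mv.py 514.9 -30.3 90 -1.4
```

```text
t 9.15 pos [ 610.9 -311.8   14.4] yaw -175.91 w 39.5 F [-0.3 -0.3  2.3] gf 20.0 tilt [-1.8e+02  1.0e-02]
delta [ 1.261  4.794 -1.261] 1.099 q [-0.19  0.56 -0.19  0.   -0.82 -1.31]
```

Call:
{"name": "jog_arm", "arguments": {"deltas": [[[0,0,-0.5,0],[0.3,0.6,-1.1,0.2],[0.7,1.5,-1.26,0.5],[1.1,2.4,-1.26,0.9],[1.26,3.3,-1.26,1.1],[1.26,4.2,-1.26,1.1],[1.26,4.78,-1.26,1.1],[1.26,4.78,-1.26,1.1]]]}}

```text
t: 10.15
eef_pos: [0.5149, -0.0291, 0.09]
ee_rot: [3.141, 0.001, 3.12]
force: [0.6, -0.4, -1.0]
width: 0.0398
gripper_force: 20.0
```

Call:
{"name": "jog_arm", "arguments": {"deltas": [[[0,0,0,0],[0,0,0,0]]]}}

```text
t: 10.4
eef_pos: [0.5149, -0.032, 0.0896]
ee_rot: [-3.142, -0.0, 3.116]
force: [0.7, -0.2, -0.5]
width: 0.0399
gripper_force: 20.0
```

```bash
python3 mv.py 514.9 -30.3 44 -1.4; python3 look.py e>/dev/null
python3 - <<'E'
from geo import *
s=load('side','e')
u=cv2.resize(s['img'][150:225,215:315,::-1],(600,450),interpolation=cv2.INTER_NEAREST)
cv2.imwrite('pics/e.png',np.clip(u*1.3,0,255).astype(np.uint8))
E
```

```text
t 10.40 pos [514.9 -32.   89.6] yaw 178.52 w 39.9 F [ 0.7 -0.2 -0.5] gf 20.0 tilt [-1.7999e+02 -2.0000e-02]
delta [-0.     0.028  0.76 ] -0.016 q [ 0.32  0.23 -0.52 -0.   -0.82 -1.92]
```

View pics/e.png

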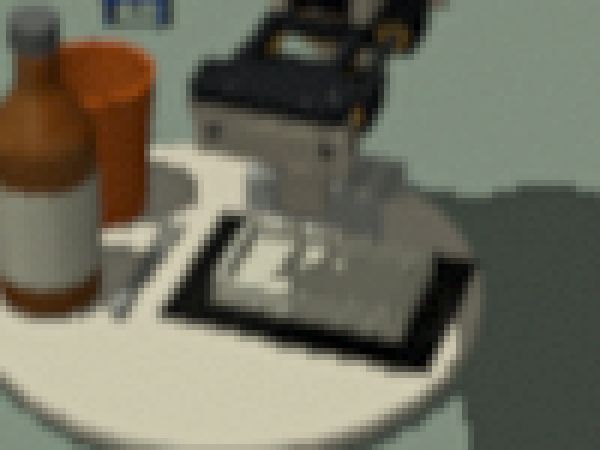

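The rack hangs level over the dish at about (248–400, 160–230), roughly 3 mm towards -x in the fingers. I'll correct for that and lower it.

Call:
{"name": "jog_arm", "arguments": {"deltas": [[[-0.05,0.025,0.3,0],[-0.05,0.025,0.55,0],[-0.05,0.025,0.68,0],[-0.05,0.025,0.74,0],[-0.05,0.025,0.76,0],[-0.05,0.025,0.76,0]]]}}

```text
t: 11.25
eef_pos: [0.5182, -0.0297, 0.0445]
ee_rot: [3.141, 0.0, 3.117]
force: [0.1, -0.1, -1.2]
width: 0.0397
gripper_force: 20.0
```

Call:
{"name": "jog_arm", "arguments": {"deltas": [[[0,0,0.015,0],[0,0,0.015,0],[0,0,0.03,0],[0,0,0.03,0]]]}}

```text
t: 11.75
eef_pos: [0.518, -0.0297, 0.0424]
ee_rot: [3.142, 0.0, 3.117]
force: [-0.1, -0.1, -0.8]
width: 0.0397
gripper_force: 20.0
```

Call:
{"name": "jog_arm", "arguments": {"deltas": [[[0,0,0.01,0],[0,0,0.01,0],[0,0,0.02,0],[0,0,0.02,0]]]}}

```text
t: 12.25
eef_pos: [0.518, -0.0298, 0.0413]
ee_rot: [-3.142, 0.0, 3.117]
force: [-1.6, 0.0, 2.5]
width: 0.0397
gripper_force: 20.0
```

Call:
{"name": "jog_arm", "arguments": {"deltas": [[[0,0,0,0],[0,0,0,0],[0,0,0,0],[0,0,0,0],[0,0,-0.5,0],[0,0,-1.4,0],[0,0,-2.2,0],[0,0,-2.2,0]]], "grip": 60}}

```text
t: 13.25
eef_pos: [0.5204, -0.0293, 0.1773]
ee_rot: [3.14, 0.008, 3.117]
force: [-0.4, 0.1, -0.4]
width: 0.0604
gripper_force: 0.0
```

```bash
python3 - <<'E'
from meas import *
t=load('top','a');im,g=up(t,138,225,168,262)
h=cv2.cvtColor(im.astype(np.uint8),cv2.COLOR_RGB2HSV).astype(int)
for lo in(60,80):
    m=cv2.morphologyEx(((h[...,1]>lo)&(h[...,2]>100)).astype(np.uint8),cv2.MORPH_OPEN,np.ones((9,9)))
    c=max(cv2.findContours(m,0,cv2.CHAIN_APPROX_NONE)[0],key=cv2.contourArea);print('soap',edges(t,g(c),.024),cv2.minAreaRect(np.float32(plane(t,g(c),.024)[:,:2]*1e3)))
# height: top-face corners, side view: bright top face
s=load('side','a');im,g=up(s,255,262,300,296);V=im.max(2)
m=cv2.morphologyEx(((im[...,0]-im[...,2]>45)).astype(np.uint8),cv2.MORPH_OPEN,np.ones((9,9)))
c=max(cv2.findContours(m,0,cv2.CHAIN_APPROX_NONE)[0],key=cv2.contourArea)
d=g(c); print('side box',d.min(0),d.max(0))
# silhouette bottom & top rows at the column of the soap centre
for z in(0,.024): print(z,proj(s,[[.403,.2865-.018,z],[.403,.2865+.018,z]]))
k=abs(d[:,0]-proj(s,[[.403,.2865,.012]])[0,0])<1; print('rows',d[k,1].min(),d[k,1].max())
E
python3 mv.py 403 287 60 7.5
```

```text
soap (array([404.4, 287.7]), np.float64(57.5), np.float64(31.0), array([7.8, 7.5, 9.1, 9. ])) ((404.38616943359375, 287.7944030761719), (58.90340805053711, 32.57319259643555), 8.277403831481934)
soap (array([404.3, 287.4]), np.float64(57.3), np.float64(30.6), array([9. , 7.6, 8.9, 9. ])) ((404.14324951171875, 287.5262756347656), (58.5544319152832, 31.79282569885254), 9.146419525146484)
side box [263.75       272.08333333] [286.08333333 284.41666667]
0 [[277.07480046 276.69767637]
 [273.26489129 286.99608403]]
0.024 [[277.41568005 270.40990389]
 [273.55676163 280.69657691]]
rows 273.0833333333333 283.75
t 13.25 pos [520.4 -29.3 177.3] yaw 178.62 w 60.4 F [-0.4  0.1 -0.4] gf 0.0 tilt [179.9    0.44]
delta [2.098 5.219 1.949] -1.777 q [ 0.32  0.14 -0.4   0.   -1.02 -1.92]
```

Call:
{"name": "jog_arm", "arguments": {"deltas": [[[0.3,0.8,0,-0.3],[0.6,1.6,0,-0.6],[0.9,2.4,0,-1.0],[1.3,3.2,0,-1.4],[1.7,4.0,0,-1.8],[2.0,4.8,0.4,-2.0],[2.08,5.22,1.2,-2.0],[2.08,5.22,1.95,-2.0]]]}}

```text
t: 14.25
eef_pos: [0.4003, 0.2881, 0.0544]
ee_rot: [3.141, 0.0, -2.989]
force: [0.5, 0.6, -1.1]
width: 0.0599
gripper_force: 0.0
```

Call:
{"name": "jog_arm", "arguments": {"deltas": [[[0,0,0,0],[0,0,0,0]]]}}

```text
t: 14.5
eef_pos: [0.4015, 0.2866, 0.0571]
ee_rot: [-3.142, 0.001, -2.992]
force: [0.0, 0.5, -0.0]
width: 0.06
gripper_force: 0.0
```

```bash
python3 mv.py 404.3 287.6 7 8.5; python3 look.py f>/dev/null
python3 - <<'E'
from geo import *
s=load('side','f');t=load('top','f')
a=cv2.resize(t['img'][175:245,215:300,::-1],(400,329),interpolation=cv2.INTER_NEAREST)
b=cv2.resize(s['img'][165:235,220:305,::-1],(400,329),interpolation=cv2.INTER_NEAREST)
cc=cv2.resize(s['img'][210:310,225:346,::-1],(400,270),interpolation=cv2.INTER_NEAREST)
d=cv2.resize(t['img'][200:300,120:241,::-1],(400,270),interpolation=cv2.INTER_NEAREST)
u=np.vstack([np.hstack([a,b]),np.hstack([d,cc])])
cv2.imwrite('pics/f.png',np.clip(u*1.3,0,255).astype(np.uint8))
E
```

```text
t 14.50 pos [401.5 286.6  57.1] yaw -171.41 w 60.0 F [ 0.   0.5 -0. ] gf 0.0 tilt [-1.8e+02  3.0e-02]
delta [-0.049  0.009  0.835] 0.019 q [ 1.02  0.25 -0.6   0.   -0.72 -2.44]
```

View pics/f.png

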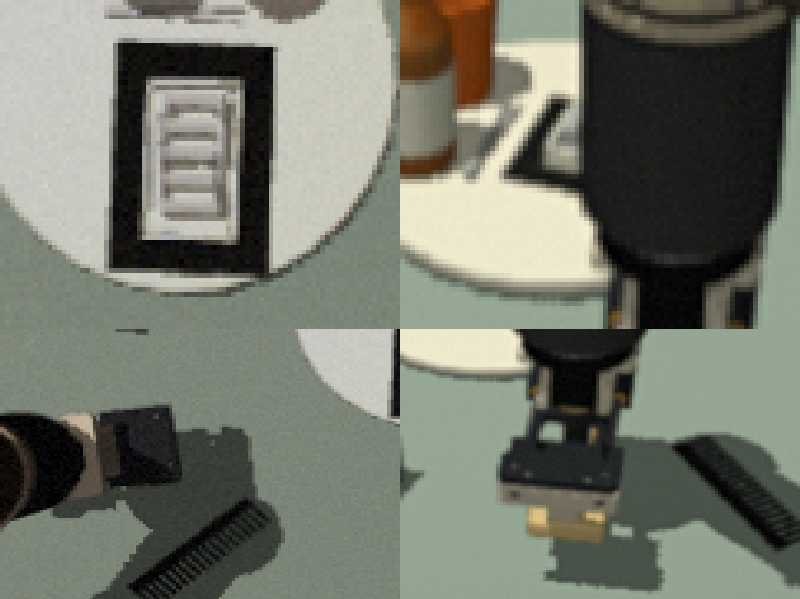

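The rack stands inside the dish, straight and about 3 mm towards +x, which is acceptable. The gripper is right over the cream soap.

Call:
{"name": "jog_arm", "arguments": {"deltas": [[[-0.03,0.01,0.4,0],[-0.05,0.01,0.7,0],[-0.05,0.01,0.83,0],[-0.05,0.01,0.83,0]]]}}

```text
t: 15.1
eef_pos: [0.4041, 0.2876, 0.007]
ee_rot: [3.141, 0.001, -2.992]
force: [-0.1, -0.3, 0.0]
width: 0.0602
gripper_force: 0.0
```

Call:
{"name": "jog_arm", "arguments": {"deltas": [[[0,0,0,0],[0,0,0,0],[0,0,0,0],[0,0,0,0],[0,0,0,0]]], "grip": 24, "squeeze": 20}}

```text
t: 15.72
eef_pos: [0.4039, 0.2877, 0.0067]
ee_rot: [3.141, 0.0, -2.992]
force: [-1.2, 0.1, 5.7]
width: 0.0338
gripper_force: 20.0
```

```bash
python3 mv.py 516.5 -30.3 110 -1.4;  python3 - <<'E'
from meas import *
t=load('top','f')
im,g=up(t,243,189,269,229)
mn=[];
# rack side walls: print for reference the brightness profile down the rack centre column
print(im[:,70:90].max(2).mean(1)[::6].astype(int))
E
```

```text
t 15.72 pos [403.9 287.7   6.7] yaw -171.40 w 33.8 F [-1.2  0.1  5.7] gf 20.0 tilt [1.7998e+02 2.0000e-02]
delta [-1.063 -5.52  -1.723] 2.0 q [ 1.02  0.33 -0.64  0.   -0.6  -2.44]
[ 13  13  45 110 108 123 142 132 110 100 131 148 140 130 106  99 132 145
 136 125 100 100 134 142 131 118 106 132 149 141 129 107 101 134 155 154
 144  69  14  12]
```

Call:
{"name": "jog_arm", "arguments": {"deltas": [[[0,0,-0.6,0],[-0.1,-0.6,-1.3,0.2],[-0.3,-1.4,-1.72,0.6],[-0.5,-2.3,-1.72,1.0],[-0.7,-3.2,-1.72,1.4],[-0.9,-4.1,-1.72,1.8],[-1.06,-5.0,-1.72,2.0],[-1.06,-5.52,-1.72,2.0]]]}}

```text
t: 16.73
eef_pos: [0.5164, -0.0329, 0.1091]
ee_rot: [-3.141, -0.001, 3.115]
force: [-0.3, 0.6, -0.4]
width: 0.0338
gripper_force: 20.0
```

Call:
{"name": "jog_arm", "arguments": {"deltas": [[[0,0,0,0],[0,0,0,0],[0,0,0,0]]]}}

```text
t: 17.1
eef_pos: [0.516, -0.0297, 0.1096]
ee_rot: [3.141, -0.0, 3.118]
force: [0.0, -0.4, -1.3]
width: 0.0337
gripper_force: 20.0
```

```bash
python3 mv.py 516.5 -30.3 61 -1.4; python3 look.py g>/dev/null
python3 - <<'E'
from geo import *
s=load('side','g')
u=cv2.resize(s['img'][145:225,215:315,::-1],(600,480),interpolation=cv2.INTER_NEAREST)
cv2.imwrite('pics/g.png',np.clip(u*1.3,0,255).astype(np.uint8))
E
```

```text
t 17.10 pos [516.  -29.7 109.6] yaw 178.65 w 33.7 F [ 0.  -0.4 -1.3] gf 20.0 tilt [179.99  -0.  ]
delta [-0.008 -0.01   0.809] 0.01 q [ 0.32  0.21 -0.49 -0.   -0.87 -1.92]
```

View pics/g.png

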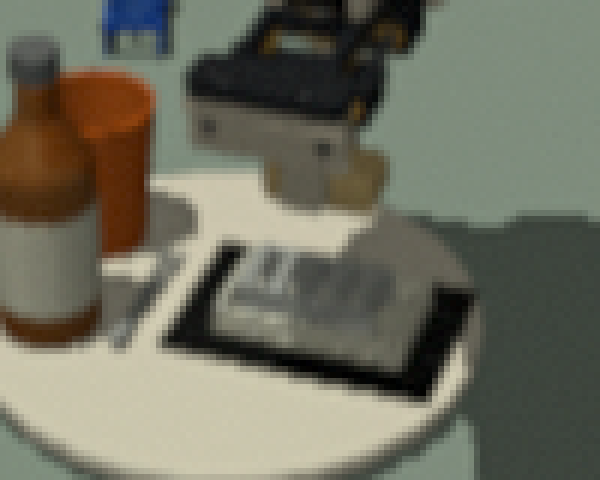

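The soap is held level at (265–388, 150–210), above the rack at (225–400, 245–320). I'll lower it.

Call:
{"name": "jog_arm", "arguments": {"deltas": [[[-0.01,0,0.35,0],[-0.01,0,0.62,0],[-0.01,0,0.75,0],[-0.01,0,0.8,0],[-0.01,0,0.82,0],[-0.01,0,0.82,0]]]}}

```text
t: 17.95
eef_pos: [0.5171, -0.0304, 0.0608]
ee_rot: [3.141, 0.001, 3.117]
force: [-0.6, -0.4, -0.3]
width: 0.0338
gripper_force: 20.0
```

Call:
{"name": "jog_arm", "arguments": {"deltas": [[[0,0,0.01,0],[0,0,0.01,0],[0,0,0.02,0],[0,0,0.02,0]]]}}

```text
t: 18.45
eef_pos: [0.5167, -0.0306, 0.0592]
ee_rot: [3.142, -0.0, 3.117]
force: [-0.3, -0.0, -0.5]
width: 0.0339
gripper_force: 20.0
```

Call:
{"name": "jog_arm", "arguments": {"deltas": [[[0,0,0.01,0],[0,0,0.01,0],[0,0,0.02,0],[0,0,0.02,0]]]}}

```text
t: 18.95
eef_pos: [0.5167, -0.0305, 0.0579]
ee_rot: [3.142, -0.0, 3.117]
force: [0.0, -0.3, -0.1]
width: 0.0341
gripper_force: 20.0
```

Call:
{"name": "jog_arm", "arguments": {"deltas": [[[0,0,0.01,0],[0,0,0.01,0],[0,0,0.01,0]]]}}

```text
t: 19.32
eef_pos: [0.5168, -0.0305, 0.0577]
ee_rot: [-3.142, 0.0, 3.117]
force: [-2.4, 1.1, 5.5]
width: 0.0338
gripper_force: 20.0
```

Contact. Next I'll release, rise and move towards the cover.

Call:
{"name": "jog_arm", "arguments": {"deltas": [[[0,0,0,0],[0,0,0,0],[0,0,0,0],[0,0,0,0],[0,0,-0.5,0],[0,0,-1.4,0],[0,0,-2.0,0],[0,0,-2.0,0]]], "grip": 55}}

```text
t: 20.32
eef_pos: [0.5186, -0.0302, 0.1805]
ee_rot: [3.14, 0.006, 3.117]
force: [-0.7, 0.1, -0.5]
width: 0.0552
gripper_force: 0.0
```

```bash
python3 - <<'E'
from meas import *
t=load('top','a');im,g=up(t,122,142,172,202)
d=im[...,0]-im[...,1]; V=im.max(2)
for lo in(66,72):
    m=((d>-6)&(V>lo)).astype(np.uint8)
    m=cv2.morphologyEx(cv2.morphologyEx(m,cv2.MORPH_CLOSE,np.ones((31,31))),cv2.MORPH_OPEN,np.ones((41,41)))
    c=max(cv2.findContours(m,0,cv2.CHAIN_APPROX_NONE)[0],key=cv2.contourArea);print('cover',edges(t,g(c),.063))
# grip bar: bright top patch + dark side, find dark patch inside the top
m2=(V<55).astype(np.uint8); n,l,st,ce=cv2.connectedComponentsWithStats(m2)
for i in range(1,n):
    if st[i,4]>400: print(g(ce[i]),(st[i]/6).round(1))
E
python3 mv.py 614 303 150 -7.5
```

```text
cover (array([619.9, 296.9]), np.float64(179.7), np.float64(148.1), array([ 0.5,  1.4,  1.8, -0.4]))
cover (array([619.9, 296.9]), np.float64(179.7), np.float64(148.0), array([ 0.5,  1.4,  1.8, -0.5]))
[[160.14526722 180.93673293]] [  13.3   13.8   34.8   45.3 2833.7]
[[145.7350008  174.61516675]] [ 20.   25.    7.   14.8 348.2]
t 20.32 pos [518.6 -30.2 180.5] yaw 178.60 w 55.2 F [-0.7  0.1 -0.5] gf 0.0 tilt [179.91   0.34]
delta [-1.451  5.589  0.526] 1.221 q [ 0.32  0.14 -0.4   0.   -1.03 -1.92]
```

Call:
{"name": "jog_arm", "arguments": {"deltas": [[[0,0.8,0,0.2],[-0.1,1.6,0,0.4],[-0.4,2.4,0,0.7],[-0.7,3.2,0,0.9],[-1.0,4.0,0,1.1],[-1.3,4.8,0,1.3],[-1.46,5.59,0.3,1.3],[-1.46,5.59,0.8,1.3]]]}}

```text
t: 21.32
eef_pos: [0.6132, 0.3059, 0.1276]
ee_rot: [3.141, 0.0, 3.006]
force: [-1.0, -0.5, -0.7]
width: 0.0549
gripper_force: 0.0
```

Call:
{"name": "jog_arm", "arguments": {"deltas": [[[0,0,0,0],[0,0,0,0],[0,0,0,0]]]}}

```text
t: 21.7
eef_pos: [0.6133, 0.3024, 0.131]
ee_rot: [3.14, 0.002, 3.003]
force: [0.2, -0.2, 0.5]
width: 0.0549
gripper_force: 0.0
```

```bash
python3 mv.py 614.8 303.8 67 -7.9; python3 look.py h>/dev/null
python3 - <<'E'
from geo import *
s=load('side','h');t=load('top','h')
a=cv2.resize(t['img'][175:245,215:300,::-1],(400,329),interpolation=cv2.INTER_NEAREST)
b=cv2.resize(s['img'][165:235,220:305,::-1],(400,329),interpolation=cv2.INTER_NEAREST)
cc=cv2.resize(s['img'][190:290,145:266,::-1],(400,270),interpolation=cv2.INTER_NEAREST)
d=cv2.resize(t['img'][130:230,90:211,::-1],(400,270),interpolation=cv2.INTER_NEAREST)
u=np.vstack([np.hstack([a,b]),np.hstack([d,cc])])
cv2.imwrite('pics/h.png',np.clip(u*1.5,0,255).astype(np.uint8))
E
```

```text
t 21.70 pos [613.3 302.4 131. ] yaw 172.06 w 54.9 F [ 0.2 -0.2  0.5] gf 0.0 tilt [1.7991e+02 9.0000e-02]
delta [-0.02   0.024  1.066] -0.009 q [ 0.74  0.44 -0.09  0.   -1.04 -2.45]
```

View pics/h.png

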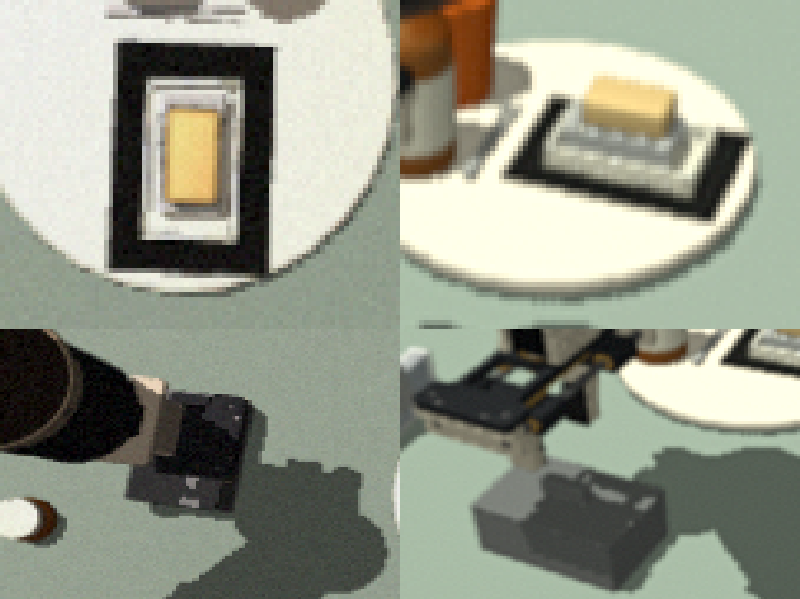

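Run:
```python
from geo import *
s=load('side','a')
print(proj(s,[[.6148,.3038,.083],[.6148,.3038,.063]]))
u=cv2.resize(s['img'][225:290,155:230,::-1],(692,600),interpolation=cv2.INTER_NEAREST)
cv2.imwrite('pics/cov.png',np.clip(u*1.8,0,255).astype(np.uint8))
```

```text
[[194.11743185 244.80672714]
 [194.8800173  250.43916725]]
```

View pics/cov.png

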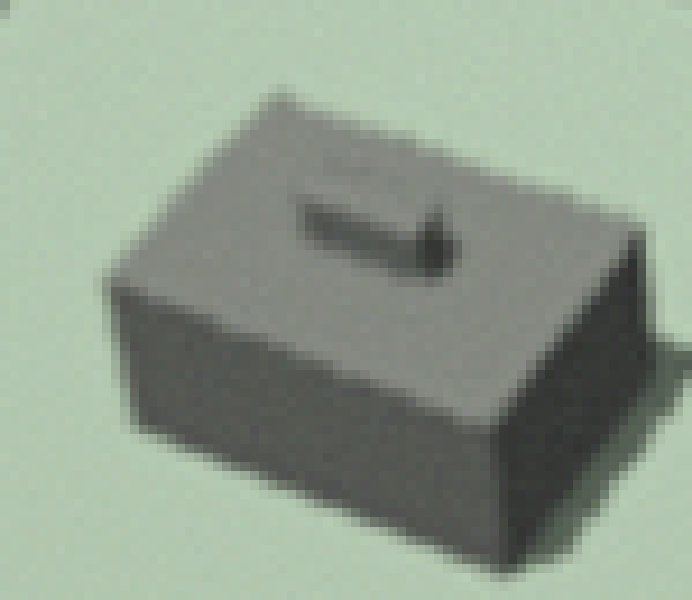

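The bar's top centre is at crop (367,190), within 1 px of prediction. Soap, rack and dish are stacked properly, so I'll go down on the bar.

Call:
{"name": "jog_arm", "arguments": {"deltas": [[[-0.02,0.02,0.5,0],[-0.02,0.02,0.85,0],[-0.02,0.02,1.0,0],[-0.02,0.02,1.05,0],[-0.02,0.02,1.05,0]]]}}

```text
t: 22.42
eef_pos: [0.6144, 0.3038, 0.0672]
ee_rot: [3.141, 0.001, 3.004]
force: [0.2, 0.2, 0.2]
width: 0.0549
gripper_force: 0.0
```

Call:
{"name": "jog_arm", "arguments": {"deltas": [[[0,0,0,0],[0,0,0,0],[0,0,0,0],[0,0,0,0],[0,0,0,0],[0,0,0,0]]], "grip": 5, "squeeze": 30}}

```text
t: 23.18
eef_pos: [0.6139, 0.3035, 0.0663]
ee_rot: [-3.141, -0.0, 3.003]
force: [-0.0, -0.0, 0.8]
width: 0.0136
gripper_force: 30.0
```

```bash
python3 mv.py 516 -30.5 190 -1.6
```

```text
t 23.18 pos [613.9 303.5  66.3] yaw 172.09 w 13.6 F [-0.  -0.   0.8] gf 30.0 tilt [-1.7999e+02 -1.0000e-02]
delta [ 0.85  -5.739 -2.06 ] -1.263 q [ 0.74  0.5  -0.15 -0.   -0.92 -2.45]
```

Call:
{"name": "jog_arm", "arguments": {"deltas": [[[0,0,-0.5,0],[0,0,-1.3,0],[0.3,-0.4,-2.0,0],[0.7,-1.2,-2.06,-0.2],[1.0,-2.0,-2.06,-0.5],[1.1,-2.8,-2.06,-0.8],[1.1,-3.6,-2.06,-1.1],[1.1,-4.4,-2.06,-1.26]]]}}

```text
t: 24.18
eef_pos: [0.5116, 0.0499, 0.1901]
ee_rot: [3.141, 0.0, 3.115]
force: [0.9, 0.0, -1.6]
width: 0.0138
gripper_force: 30.0
```

```bash
python3 mv.py 516 -30.5 190 -1.6
```

```text
t 24.18 pos [511.6  49.9 190.1] yaw 178.45 w 13.8 F [ 0.9  0.  -1.6] gf 30.0 tilt [1.7998e+02 1.0000e-02]
delta [-1.100e-01 -1.338e+00  1.000e-03] 0.01 q [ 0.48  0.12 -0.39 -0.   -1.06 -2.08]
```

Call:
{"name": "jog_arm", "arguments": {"deltas": [[[-0.05,-0.5,0,0],[-0.11,-1.0,0,0],[-0.11,-1.3,0,0],[-0.11,-1.3,0,0],[-0.11,-1.3,0,0]]]}}

```text
t: 24.8
eef_pos: [0.5166, -0.0265, 0.1899]
ee_rot: [3.141, -0.0, 3.113]
force: [0.3, 0.3, -1.3]
width: 0.014
gripper_force: 30.0
```

```bash
python3 mv.py 516 -30.5 100 -1.6; python3 look.py i>/dev/null
python3 - <<'E'
from geo import *
s=load('side','i')
u=cv2.resize(s['img'][125:225,200:325,::-1],(750,600),interpolation=cv2.INTER_NEAREST)
cv2.imwrite('pics/i.png',np.clip(u*1.4,0,255).astype(np.uint8))
from station import arm
p=arm.get_state()['eef_pos']*1e3; th=np.radians(-1.6);c,n=np.cos(th),np.sin(th)
for x,y in((63,42),(-63,42),(63,-42)):
    P=np.array([p[0]+c*x-n*y,p[1]+n*x+c*y])/1e3
    print(x,y,'bottom',((proj(s,[[*P,(p[2]-66.3)/1e3]])-[200,125])*6).round(),'top',((proj(s,[[*P,(p[2]-3.3)/1e3]])-[200,125])*6).round())
E
```

```text
t 24.80 pos [516.6 -26.5 189.9] yaw 178.38 w 14.0 F [ 0.3  0.3 -1.3] gf 30.0 tilt [179.99  -0.  ]
delta [ 0.009 -0.067  1.498] -0.003 q [ 0.33  0.13 -0.39 -0.   -1.06 -1.93]
63 42 bottom [[266. 295.]] top [[264. 187.]]
-63 42 bottom [[506. 343.]] top [[512. 233.]]
63 -42 bottom [[323. 214.]] top [[323. 110.]]
```

View pics/i.png

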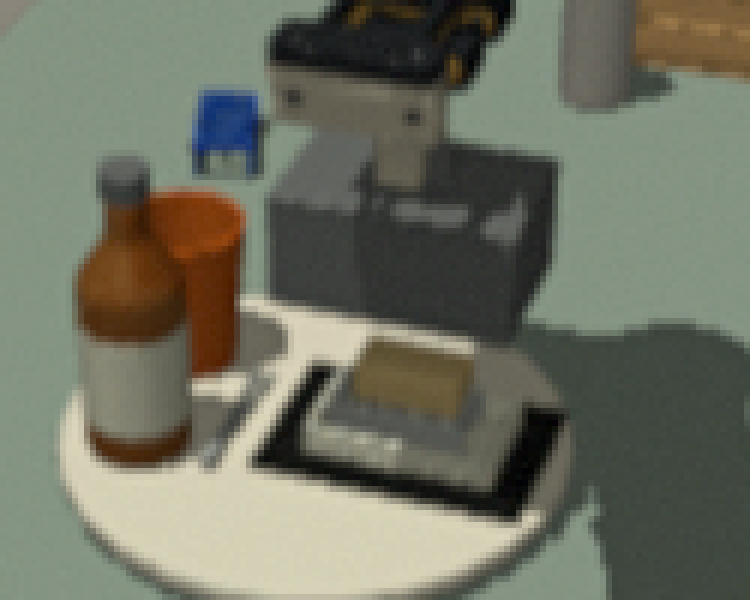

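The cover hangs level above the set (270–558, 140–345). It sits about 2 mm towards -x in the fingers, so I'll correct and lower it in stages.

Call:
{"name": "jog_arm", "arguments": {"deltas": [[[-0.02,-0.065,0.1,0],[-0.02,-0.065,0.4,0],[-0.02,-0.065,0.6,0],[-0.02,-0.065,0.6,0],[-0.02,-0.065,0.6,0]]]}}

```text
t: 25.52
eef_pos: [0.5181, -0.0308, 0.1543]
ee_rot: [-3.141, 0.0, 3.114]
force: [1.0, 0.5, -0.3]
width: 0.0137
gripper_force: 30.0
```

```bash
python3 mv.py 517.5 -30.5 91 -1.6
```

```text
t 25.52 pos [518.1 -30.8 154.3] yaw 178.40 w 13.7 F [ 1.   0.5 -0.3] gf 30.0 tilt [-1.7999e+02  2.0000e-02]
delta [0.01  0.005 1.055] 0.001 q [ 0.32  0.16 -0.43  0.   -0.98 -1.92]
```

Call:
{"name": "jog_arm", "arguments": {"deltas": [[[0.01,0,0.2,0],[0.01,0,0.4,0],[0.01,0,0.6,0],[0.01,0,0.8,0],[0.01,0,0.95,0],[0.01,0,1.02,0],[0.01,0,1.04,0],[0.01,0,1.04,0]]]}}

```text
t: 26.52
eef_pos: [0.5173, -0.0308, 0.0918]
ee_rot: [3.142, 0.0, 3.113]
force: [0.0, -0.0, -1.2]
width: 0.0135
gripper_force: 30.0
```

Call:
{"name": "jog_arm", "arguments": {"deltas": [[[0,0,0.01,0],[0,0,0.01,0],[0,0,0.02,0],[0,0,0.02,0]]]}}

```text
t: 27.02
eef_pos: [0.5171, -0.0308, 0.0904]
ee_rot: [3.142, -0.0, 3.113]
force: [-0.7, -0.5, -1.5]
width: 0.0142
gripper_force: 30.0
```

Call:
{"name": "jog_arm", "arguments": {"deltas": [[[0,0,0.01,0],[0,0,0.01,0],[0,0,0.02,0],[0,0,0.02,0]]]}}

```text
t: 27.52
eef_pos: [0.5172, -0.0309, 0.0893]
ee_rot: [-3.142, 0.0, 3.113]
force: [-0.3, 0.2, 0.2]
width: 0.0138
gripper_force: 30.0
```

Call:
{"name": "jog_arm", "arguments": {"deltas": [[[0,0,0.01,0],[0,0,0.01,0],[0,0,0.01,0]]]}}

```text
t: 27.9
eef_pos: [0.5172, -0.0309, 0.0892]
ee_rot: [-3.141, 0.0, 3.114]
force: [-2.4, 0.3, 6.3]
width: 0.0138
gripper_force: 30.0
```

Contact at 89.2, where 89.3 was expected for the mat, so the cover stands on the mat. I'll release and withdraw.

Call:
{"name": "jog_arm", "arguments": {"deltas": [[[0,0,0,0],[0,0,0,0],[0,0,0,0],[0,0,0,0],[0,0,-0.3,0],[0,0,-1.0,0],[0,0,-1.8,0],[0,0,-2.0,0]]], "grip": 40}}

```text
t: 28.9
eef_pos: [0.5187, -0.0306, 0.2119]
ee_rot: [3.14, 0.005, 3.114]
force: [0.2, 0.4, -0.6]
width: 0.04
gripper_force: 0.0
```

Call:
{"name": "jog_arm", "arguments": {"deltas": [[[0.2,-1.0,0,0],[0.4,-2.0,0,0],[0.6,-3.0,0,0],[0.8,-4.0,0,0],[1.2,-5.0,0,0],[1.6,-5.5,0,0],[1.6,-5.5,0,0],[1.6,-5.5,0,0]]]}}

```text
t: 29.9
eef_pos: [0.4117, -0.3579, 0.2081]
ee_rot: [3.141, -0.001, 3.113]
force: [-0.1, 0.9, -0.2]
width: 0.04
gripper_force: 0.0
```

```bash
python3 look.py j>/dev/null
python3 - <<'E'
from geo import *
s=load('side','j');t=load('top','j')
a=cv2.resize(t['img'][140:250,205:305,::-1],(400,440),interpolation=cv2.INTER_NEAREST)
b=cv2.resize(s['img'][125:235,205:305,::-1],(400,440),interpolation=cv2.INTER_NEAREST)
cv2.imwrite('pics/j.png',np.clip(np.hstack([a,b])*1.4,0,255).astype(np.uint8))
from station import arm; print(arm.get_state()['t'])
E
```

```text
30.0
```

View pics/j.png

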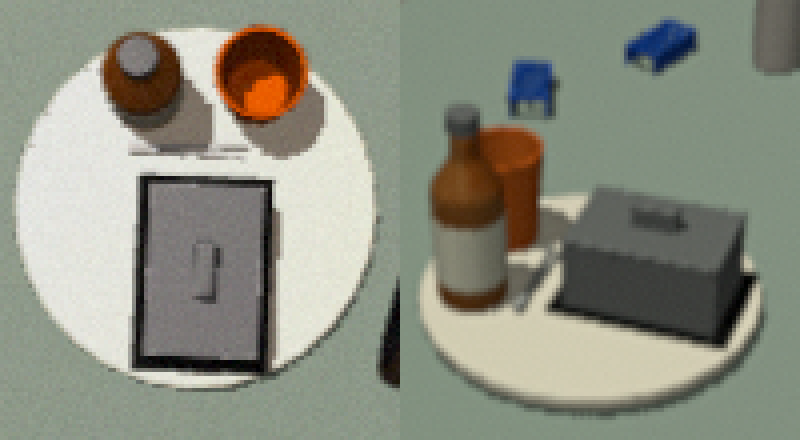

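The cover stands flat on the mat with a black margin on all sides (top view 135–272, 178–372). The bottle, cup and tweezer look undisturbed.

```bash
python3 -c "from station import arm; print(arm.job_done())"
```

```text
the job is handed in; nothing more can be done
None
```

The soap set is assembled on the mat in the order asked, with the cover standing flat over it and nothing else moved in the pictures I took, and the job is handed in at about 30 s; no verdict came back.

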